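# Hold the desk bin open by its pedal

## Task

My hands are full of rubbish, so please hold the little steel pedal bin open for me: the TV remote has slipped under its pedal, so first push the remote along the desk until it is clear of the pedal, without picking it up. Then press the pedal gently all the way down with the fingertips so that the lid stands fully open, and finish while still holding the pedal down. Do not touch the lid, do not tip or shove the bin, and leave everything else on the desk as it is.

Things in the scene. Friction and masses are not known exactly. Their poses are not given: they have to be found in the camera images.
- bin: Round steel table-top pedal bin, 110 mm across (black floor ring 120), 179 mm high with lid shut, loose on the desk, about 1.4 kg (+-20%). Origin: centre of its underside. x points from the pedal to the lid's hinge at the back, z up; the pedal is on the -x side, facing roughly towards the robot. It slides if shoved, and tips forward if the pedal is pressed with over about 15 N
- bin_pedal (a joint): Pedal, one end of a rocking lever whose other end lifts a rod that swings the lid up. It pivots on a line along the bin's y, 12 mm in front of the bin's centre, 19 mm above the desk. Rad: 0 up at rest, grows as it is pressed, 0.20 fully down at its stop. Takes about 4 to 7 N on the plate all the way; a spring brings it back up when let go
- pedal_plate (a point): Centre of the top of the pedal's steel plate, 50 (along the bin's x) x 60 x 5 mm, outer edge 119 mm from the bin's centre. At rest it slopes up outwards 0.10 rad, this point 95 mm in front of the bin's centre, 30 mm above the desk; fully pressed it slopes down outwards 0.10 rad, this point about 14 mm above the desk. The bin's wall is 40 mm behind this point
- bin_lid (a joint): The round steel lid of the bin, hinged at the back of the bin's rim, 165 mm above the desk. Value in rad: 0 shut, 1.15 fully open; it turns 5.75 times as far as the pedal
- lid_front (a point): Front edge of the lid, above the pedal: 57 mm in front of the bin's centre and 169 mm up when the lid is shut; open, it is about 270 mm up
- remote: Black TV remote with grey buttons, 140 x 40 x 18 mm, about 90 g, lying flat on the desk with one end (its head) 20 to 35 mm under the pedal plate, so the pedal cannot go down. Origin: under the middle of the head end, on the desk; x points out of the head end (towards the bin), so the body runs 140 mm along -x; z up
- remote_middle (a point): Centre of the remote control: 70 mm from either end, 9 mm above its underside
- keyboard: White computer keyboard, 145 x 440 x 26 mm, behind the bin (bystander). Origin: on the desk, middle of its long edge nearest the robot
- mouse: White computer mouse, 106 x 62 x 36 mm (bystander). Origin: centre of the underside
- mug: White mug, 82 mm across, 95 mm high (bystander). Origin: centre of the underside
- drink_can: Plain metal drink can, 66 mm across, 122 mm high (bystander). Origin: centre of the underside
- notes: Block of notepaper, 76 x 76 x 17 mm, beside the bin (bystander). Origin: centre of the underside
- stapler: Black stapler, 135 x 36 x 57 mm, beside the bin (bystander). Origin: centre of the underside
- pen_cup: Dark metal cup of pens, 76 mm across, 180 mm high with the pens (bystander). Origin: centre of the underside
- glasses_case: Grey spectacle case, 160 x 63 x 40 mm (bystander). Origin: centre of the underside
Mind the look-alikes: they are no part of the job. Leave any purple look-alike of the remote alone. Of the things that look like the bin, the smaller one is meant.

How it is judged (in metres and radians):
On the way, in this order (a step that is already met when the one before it is completed fails the run):
1. the head of the remote is out from under the pedal plate ((y of remote in the frame of bin above 0.033 m or y of remote in the frame of bin below -0.033 m or x of remote in the frame of bin below -0.122 m)), for 0.1 s.
2. the fingertips press the pedal down and the lid is fully open (value of joint bin_lid above 1 rad and contact force between the fingers and bin_pedal above 1 N), for 0.3 s.
At the end, for the whole second after the job is handed in: The fingers press on the pedal (over 1 N) and the lid stands open by more than 1.0 rad of its 1.15, the bin stands upright (within 0.06 rad) within 30 mm of its starting place, and the remote lies flat and still on the desk, not touching the bin or its pedal (all of step 2 and angle between bin's own z axis and vertical below 0.06 rad and distance of bin from where it was at the start of the episode below 0.03 m and contact force between remote and bin below 0.3 N and height (world z) of remote below 0.008 m and angle between remote's own z axis and vertical below 0.1 rad and linear speed of remote below 0.02 m/s); the arm keeps its last pose, push and grip.
It fails at once if the remote is picked up or tipped up (height (world z) of remote_middle above 0.03 m or angle between remote's own z axis and vertical above 0.5 rad).
It fails at once if the bin is tipped, lifted or shoved more than 40 mm (angle between bin's own z axis and vertical above 0.15 rad or height (world z) of bin above 0.02 m or distance of bin from where it was at the start of the episode above 0.04 m).
It fails at once if the lid is pushed by the fingers (contact force between the fingers and bin_lid above 1 N).
It fails at once if the pedal is pressed roughly (over 40 N) (contact force between the fingers and bin_pedal above 40 N).
It fails at once if another thing on the desk is moved by more than 30 mm (distance of any of keyboard, mouse, mug, drink_can, notes, stapler, pen_cup, glasses_case from where it was at the start of the episode above 0.03 m).
It also fails if it takes over 48 s, if anything falls off the work surface, if the arm or the gripper's body presses on something with over 40 N, if the wrist force passes 120 N, or if a joint passes its speed limit or range.

## Robot

A 7-joint arm with a two-finger parallel gripper is mounted at the origin on the work surface. World frame = base frame: x ahead of the robot, y to its left, z up, the work surface at z = 0. Lengths are in mm, angles in rad, forces in N, time in s.
With the tool pointing down it reaches from about 400 to 875 mm from the base axis. Payload 4.4 kg.
Tool frame: the origin (TCP) lies at the very end of the fingers, on their centre line; the grasp point (between the pads) lies ctrl.grip_point_offset behind it (ctrl.grip_point_offset is the distance from the TCP to the grasp point, in mm); z points along the fingers, y is the line along which they close (so a half turn about z gives the same grasp; the last joint's range is limited). The gripper opens to 85 mm and grips with 20 to 120 N. Pads are 22 mm wide; open, the fingers measure 114 mm over their backs; the gripper's body (76 mm by 85 mm) begins 54 mm behind the grasp point. The pads swing forward as they close: fully open they stand 13 mm farther back than shut.
Start: joints at [-0.066, 0.628, 0.038, 1.517, -0.027, 0.996, -0.02], TCP at [650.014, 0.027, 231.313] pointing down, gripper open.
Joint ranges: [-3.06, 3.06], [-0.37, 2.12], [-1.25, 1.32], [0.18, 2.47], [-1.1, 4.24], [0.23, 1.98], [-2.94, 2.94]. Speed limits (rad/s): [2.57, 2.57, 3.14, 3.14, 3.14, 3.14, 3.14].

## Interface

Orientations are given as [roll, pitch, yaw] about the fixed x, y, z axes, in that order (R = Rz(yaw) Ry(pitch) Rx(roll)).
In Python, from cell import read_state, cams, ctrl, models gives the robot as it stands. The module is installed in compiled form; this text tells all that it offers.
- The arm moves only by the tool advance, called after "Request:" by a JSON object that holds its "name" and its "arguments". Schema: {"type":"object","properties":{"motion":{"type":"array","items":{"type":"array","items":{"type":"array","items":{"type":"number"},"minItems":7,"maxItems":7},"minItems":1,"maxItems":12},"minItems":1,"maxItems":1},"only":{"type":"string"},"quiet":{"type":"boolean"},"lines":{"type":"string"}},"required":["motion"],"additionalProperties":false}. motion is a list that holds a single list of rows (three levels of brackets), with 1 to 12 rows, each of 7 numbers: dx, dy, dz in shares of the most that a row can go, 1 being 50 mm, then a rotation vector rx, ry, rz in a scale on which 1.0 is pi/2 rad, then the finger opening in mm; each row shifts and turns the commanded pose from where the row before left it, along the tool's axes as they then stand; what a row does not reach is not made up. A row lasts 1/10 s, in which the tool goes at most 50 mm and 0.15 rad, less where a joint would pass 70% of its speed; a pose out of reach is approached as far as the arm can. The fingers move at their own pace and stop on an object; the grip force is fixed at half the most. Time passes only in rows, so rows that do not move let the fingers close. The tool returns the time, the measured TCP pose, the force, the opening and the grip force at its end. only (a regular expression) keeps the lines of the reply that match it, lines (a string "A,B") keeps lines A to B, and quiet returns only ok. A shift or turn number past 1, either way, is cut back to 1. Input that does not fit is refused with a message, and nothing moves.
- read_state(): the state, without advancing time (a new reading comes with each control period).
- cams.get_image(name): name is "scene" or "side" or "wrist"; returns (picture, depth): 400x640x3 uint8, blue, green, red; 400x640 float32, mm along the optical axis (not along the pixel's ray), 0 where there is no reading.
- cams.calibration(name): a dict with "fx", "fy", "cx", "cy" (pixels), "k1" (the pictures are not rectified: a ray, as slopes to the right and down, at radius r is drawn at 1 + k1 r^2 times it, then the intrinsics apply), "rvec" (rotation vector, rad) and "tvec" (3), from world to camera coordinates, as OpenCV has them; the wrist camera has in their place "hand_eye" (4x4, takes a point from camera to tool coordinates, whose origin is the TCP and whose axes are the flange's). Camera axes: x right, y down, z forward; pixel columns grow to the right and rows downward; lengths in mm; the calibration is good to about 2 mm. A picture is of the moment at which its call begins: read the wrist's pose just before it. calibration takes no time and is no camera call.
- ctrl.finish_job(): hands the job in; it is judged then, once.
Trained networks look in the newest picture that a camera, given by its name, has taken for a name from the list of things; names that differ only in an ending like _2 or _b are one class to them, and where a whole thing is asked for, a point or a joint stands for the part that bears it (a point fixed in the world has none). Each returns a list of dicts, best first, with "confidence" (0 to 1); they miss things now and then, are a little off and sometimes report something else, mostly with a low value. They report only what shows in the picture. A call takes as long as a camera call. They do not tell look-alikes from the thing itself.
- models.search_frame(thing, camera): "extent" ([left, top, right, bottom] in pixels, round what is visible of it).
- models.mark_of(thing, camera): "position" ([column, row] in pixels: a listed point, or the origin of a listed thing).
The state is a dict: "clock": time; "qpos": joint angles; "qd": joint speeds; "tau": joint torques, N m; "eef_pos": TCP position; "tool_rot": TCP orientation; "force": force on the tool from outside, world axes, zero at the start; "torque": the same for the moment, N m; "width": finger opening in mm; "gripper_force": force on a finger pad.
Only numpy, scipy, OpenCV 4.12 (cv2) and the standard library are available. Lean on these libraries where they do the work, as an engineer would, in place of code of your own. Each camera call takes 0.05 s, during which the arm holds its last target. There are 200 camera calls.

## Working session

There is one attempt and no reset: what is moved stays moved. The work goes in short steps, Python scripts to look and compute and a tool call to move; the robot and the scene stay as the last step left them, time stands still between calls to the robot, and variables do not carry over. Pictures are saved under pics/ and viewed, at most 10 in all, crops included, and the job is handed in when it is done.

```bash
mkdir -p pics
```

Create h.py:
```python
import numpy as np, cv2
from cell import read_state, cams, ctrl, models
def ray(cam,u,v):
    c=cams.calibration(cam); xd,yd=(u-c['cx'])/c['fx'],(v-c['cy'])/c['fy']
    x,y=xd,yd
    for _ in range(20):
        f=1+c['k1']*(x*x+y*y); x,y=xd/f,yd/f
    return c,np.array([x,y,1.])
def w(cam,u,v,d):  # fixed cams: point at depth d
    c,r=ray(cam,u,v); R=cv2.Rodrigues(np.array(c['rvec'],float))[0]
    return R.T@(r*d-np.array(c['tvec'],float).ravel())
def wz(cam,u,v,z): # on plane z
    a=w(cam,u,v,0); b=w(cam,u,v,1000); return a+(b-a)*(z-a[2])/(b[2]-a[2])
```

Run:
```python
from h import *
print(read_state())
for n in ('scene','side'):
    im,d=cams.get_image(n); cv2.imwrite(f'pics/{n}0.png',im); np.save(n+'0.npy',d)
    for t in ('bin','remote'):
        for q in models.search_frame(t,n): print(n,t,np.round(q['extent']),round(q['confidence'],2))
    for t,z in (('bin',0),('pedal_plate',30),('lid_front',169),('remote',0),('remote_middle',9)):
        for q in models.mark_of(t,n): print(n,t,np.round(q['position'],1),round(q['confidence'],2),np.round(wz(n,*q['position'],z)))
```

```text
{'clock': 0.0, 'qpos': array([-0.06581512,  0.62933012,  0.03842646,  1.51833212, -0.02701895,
        0.99632625, -0.01998851]), 'qd': array([ 0.00229662,  0.00215007, -0.00110631,  0.00135521,  0.00063092,
       -0.0014898 , -0.00097334]), 'tau': array([-1.11932164e-03, -5.63405585e+01,  1.22606792e+00, -1.93450052e+01,
        1.09587883e-02,  1.05136272e-02, -8.84369996e-06]), 'eef_pos': array([6.49386228e+02, 5.42513041e-02, 2.30410658e+02]), 'tool_rot': array([-3.13971401e+00, -1.58977222e-06,  1.57082597e+00]), 'force': array([ 0.1518576 ,  0.03233902, -0.21496432]), 'torque': array([ 0.01284696,  0.02913958, -0.00089229]), 'gripper_force': 0.0, 'width': 85.39556785803165}
scene bin [377. 137. 479. 233.] 0.77
scene bin [254. 184. 314. 247.] 0.61
scene remote [336. 256. 383. 272.] 0.74
scene bin [425.1 209.8] 0.95 [284. 217.   0.]
scene bin [278.4 234.1] 0.67 [670. -87.   0.]
scene pedal_plate [307.5 211.6] 0.79 [560. -61.  30.]
scene pedal_plate [389.5 198.1] 0.55 [341. 109.  30.]
scene pedal_plate [223.  155.4] 0.45 [ 540. -498.   30.]
scene lid_front [412.7 148.1] 0.94 [230
[... 484 characters left out ...]
. 250. 326. 279.] 0.66
side remote [320. 213. 358. 220.] 0.62
side remote [330. 118. 348. 154.] 0.57
side bin [301.4 213.8] 0.75 [655. -82.   0.]
side bin [402.6 281.1] 0.68 [282. 218.   0.]
side bin [321.6 214.2] 0.33 [576. -85.   0.]
side pedal_plate [319.3 214.2] 0.72 [582. -53.  30.]
side pedal_plate [379.6 246.8] 0.65 [358.  97.  30.]
side lid_front [302.6 213.9] 0.68 [626.  91. 169.]
side lid_front [311.1 183.5] 0.65 [612. -67. 169.]
side lid_front [396.6 213.3] 0.64 [314.  68. 169.]
side remote [320.6 277.8] 0.71 [558. 222.   0.]
side remote [320.4 217.9] 0.69 [579. -64.   0.]
side remote_middle [306.5 261.9] 0.93 [611. 164.   9.]
side remote_middle [339.8 218.6] 0.64 [504. -56.   9.]
```

Run:
```python
import cv2
a=cv2.imread('pics/scene0.png');b=cv2.imread('pics/side0.png')
c=cv2.resize(a[110:350,160:480],(800,600),interpolation=2);cv2.imwrite('pics/s1.png',c)
c=cv2.resize(b[100:325,230:530],(800,600),interpolation=2);cv2.imwrite('pics/s2.png',c)
```

```text
(no output)
```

View pics/s1.png

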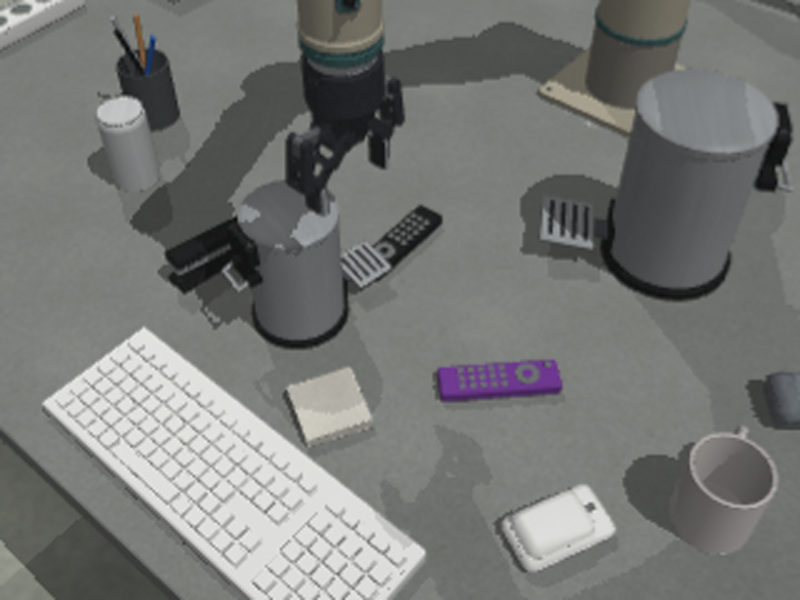

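View pics/s2.png

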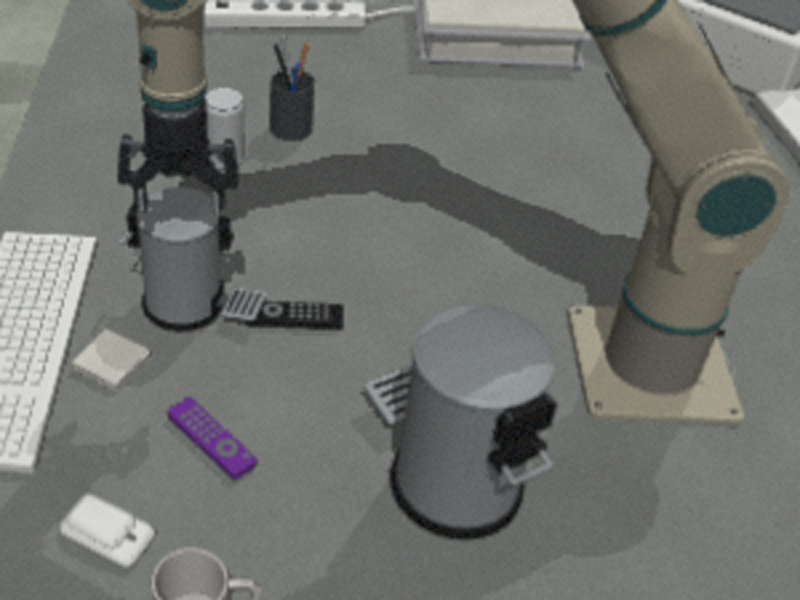

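The target is the smaller bin at scene px (278,225), not the big one at (425,200). The target remote is the black one at (317,208), with its head under the pedal at (306,214). The purple look-alike at (360,261) is to be left alone. The stapler, pen cup and can lie to the bin's right side (-y), and the notes are behind and to its left.

Run:
```python
from h import *
from scipy.optimize import least_squares
P=[]
for n in ('scene','side'):
    im=cv2.imread(f'pics/{n}0.png'); d=np.load(n+'0.npy'); hsv=cv2.cvtColor(im,cv2.COLOR_BGR2HSV)
    pts=[]
    for v in range(110,330):
        for u in range(200,400):
            if d[v,u]>0:
                p=w(n,u,v,d[v,u]); 
                if 400<p[0]<760 and -220<p[1]<60 and p[2]<200: pts.append((*p,hsv[v,u,2],hsv[v,u,1]))
    pts=np.array(pts)
    print(n,len(pts),'desk z',np.median(pts[np.abs(pts[:,2])<10][:,2]))
    b=pts[(pts[:,2]>50)&(pts[:,2]<145)&(np.hypot(pts[:,0]-662,pts[:,1]+85)<75)]
    f=least_squares(lambda q:np.hypot(b[:,0]-q[0],b[:,1]-q[1])-q[2],[662,-85,55],loss='soft_l1',f_scale=3).x
    f2=least_squares(lambda q:np.hypot(b[:,0]-q[0],b[:,1]-q[1])-55,[662,-85],loss='soft_l1',f_scale=3).x
    print('wall',len(b),f,f2)
    r=pts[(pts[:,2]>10)&(pts[:,2]<25)&(pts[:,3]<75)&(pts[:,0]<590)&(np.abs(pts[:,1]+60)<45)]
    r=np.float32(r[:,:3]); 
    print('remote',len(r),r.min(0),r.max(0),r.mean(0)); print(cv2.minAreaRect(r[:,:2]),np.round(cv2.boxPoints(cv2.minAreaRect(r[:,:2]))))
    m=np.hypot(pts[:,0]-565,pts[:,1]+58)<50
    q=pts[m&(pts[:,2]>23)&(pts[:,2]<45)]; print('plate',len(q),q.mean(0),np.round(cv2.boxPoints(cv2.minAreaRect(np.float32(q[:,:2])))))
```

```text
Traceback (most recent call last):
  File "h.py", line 10, in w
    c,r=ray(cam,u,v); R=cv2.Rodrigues(np.array(c['rvec'],float))[0]
        ~~~^^^^^^^^^
  File "h.py", line 4, in ray
    c=cams.calibration(cam); xd,yd=(u-c['cx'])/c['fx'],(v-c['cy'])/c['fy']
ValueError: time passes only in moves, steps and waits
```

Run:
```python
from h import *
s=read_state(); im,d=cams.get_image('wrist'); cv2.imwrite('pics/w0.png',im); np.save('w0.npy',d); print(cams.calibration('wrist'))
for t in ('pedal_plate','remote','remote_middle'):
    for q in models.mark_of(t,'wrist'): print(t,q)
```

```text
{'fx': 278.8524542333452, 'fy': 278.8524542333452, 'cx': 319.1169482733541, 'cy': 198.00940378655443, 'k1': -0.01279367960012298, 'hand_eye': array([[ 6.95497762e-04, -9.53539875e-01, -3.01266035e-01,
         7.70217013e+01],
       [ 9.99999754e-01,  6.91510519e-04,  1.19876563e-04,
        -1.09395723e+00],
       [ 9.40215494e-05, -3.01266044e-01,  9.53540121e-01,
        -1.43059402e+02],
       [ 0.00000000e+00,  0.00000000e+00,  0.00000000e+00,
         1.00000000e+00]])}
pedal_plate {'position': [53.8, 82.3], 'confidence': 0.71}
pedal_plate {'position': [261.2, 214.3], 'confidence': 0.66}
remote_middle {'position': [275.7, 21.6], 'confidence': 0.9}
remote_middle {'position': [212.0, 212.4], 'confidence': 0.65}
```

View pics/w0.png

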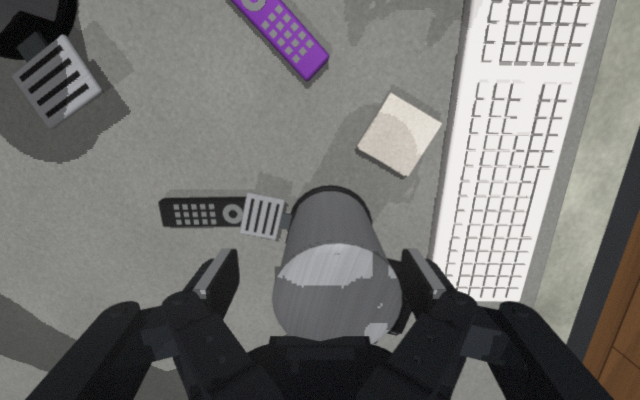

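The wrist picture confirms it: the small bin is at about (325,250), its pedal at (263,216), and the black remote's body at (160–245,212) points towards -x. The purple remote at (290,40) and the big bin's pedal at (57,80) are clear of it.

Create h.py:
```python
import numpy as np, cv2, functools
from scipy.spatial.transform import Rotation as Ro
from cell import read_state, cams, ctrl, models
cal=functools.lru_cache(None)(cams.calibration)
def rays(cam,uv):
    c=cal(cam); K=np.array([[c['fx'],0,c['cx']],[0,c['fy'],c['cy']],[0,0,1]])
    p=cv2.undistortPoints(np.float64(uv).reshape(-1,1,2),K,np.array([c['k1'],0,0,0.])).reshape(-1,2)
    return np.c_[p,np.ones(len(p))]
def pose(cam,s=None):
    c=cal(cam)
    if 'rvec' in c:
        R=cv2.Rodrigues(np.array(c['rvec'],float))[0].T; return R,-R@np.array(c['tvec'],float).ravel()
    T=np.eye(4);T[:3,:3]=Ro.from_euler('xyz',s['tool_rot']).as_matrix();T[:3,3]=s['eef_pos'];T=T@c['hand_eye'];return T[:3,:3],T[:3,3]
def w(cam,uv,d,s=None):
    R,t=pose(cam,s); return (rays(cam,uv)*np.reshape(d,(-1,1)))@R.T+t
def wz(cam,u,v,z,s=None):
    R,t=pose(cam,s); r=R@rays(cam,[u,v])[0]; return t+r*(z-t[2])/r[2]
def cloud(cam,im,d,s=None):
    v,u=np.nonzero(d>0); return np.c_[w(cam,np.c_[u,v],d[v,u],s),im[v,u].max(1),im[v,u].min(1),u,v]
```

Create m.py:
```python
from h import *
from scipy.optimize import least_squares
import sys
s=read_state()
for n in ('wrist','scene','side'):
    im=cv2.imread(f'pics/{n[0] if n=="wrist" else n}0.png'); d=np.load(('w' if n=='wrist' else n)+'0.npy')
    p=cloud(n,im,d,s); p=p[(p[:,0]>400)&(p[:,0]<760)&(p[:,1]>-220)&(p[:,1]<60)&(p[:,2]<190)]
    print(n,len(p),'desk z',np.median(p[np.abs(p[:,2])<10][:,2]))
    b=p[(p[:,2]>40)&(p[:,2]<145)&(np.hypot(p[:,0]-662,p[:,1]+85)<70)]
    print('wall',len(b),least_squares(lambda q:np.hypot(b[:,0]-q[0],b[:,1]-q[1])-55,[662,-85],loss='soft_l1',f_scale=3).x)
    t=p[(p[:,2]>160)&(np.hypot(p[:,0]-662,p[:,1]+85)<75)&(p[:,3]>90)]
    if len(t)>9: print('lid',len(t),np.round(cv2.minEnclosingCircle(np.float32(t[:,:2]))[0]))
    r=np.float32(p[(p[:,2]>9)&(p[:,2]<26)&(p[:,3]<75)&(p[:,0]<590)&(np.abs(p[:,1]+60)<45)][:,:3])
    if len(r): print('remote',len(r),np.median(r,0)); print(np.round(cv2.boxPoints(cv2.minAreaRect(r[:,:2]))).tolist(),cv2.minAreaRect(r[:,:2]))
    q=p[(np.hypot(p[:,0]-570,p[:,1]+58)<45)&(p[:,2]>22)&(p[:,2]<45)&(p[:,3]>90)]
    if len(q): print('plate',len(q),q.mean(0)[:3],np.round(cv2.boxPoints(cv2.minAreaRect(np.float32(q[:,:2])))).tolist())
for c in [(244,193),(287,201),(280,240),(240,233),(160,198),(160,226),(240,197)]: print(c,np.round(wz('wrist',*c,30 if c[0]>239 and c!=(240,197) else 18,s)))
for z,c in ((30,(263,216)),(9,(232,212))): print(wz('wrist',*c,z,s))
```

```bash
python3 m.py
```

```text
wrist 47267 desk z 0.3805448155288218
wall 2976 [664.84114165 -82.2589351 ]
lid 10395 [669. -84.]
remote 1527 [483.93524  -52.90344   17.900219]Traceback (most recent call last):
  File "m.py", line 14, in <module>
    if len(r): print('remote',len(r),np.median(r,0)); print(np.round(cv2.boxPoints(cv2.minAreaRect(r[:,:2]))).tolist(),cv2.minAreaRect(r[:,:2]))
                                                                                   ~~~~~~~~~~~~~~~^^^^^^^^^
cv2.error: OpenCV(4.12.0) /io/opencv/modules/imgproc/src/convhull.cpp:143: error: (-215:Assertion failed) total >= 0 && (depth == CV_32F || depth == CV_32S) in function 'convexHull'
```

```bash
sed -i 's/r\[:,:2\])/np.ascontiguousarray(r[:,:2]))/g' m.py; python3 m.py
```

```text
wrist 47267 desk z 0.3805448155288218
wall 2976 [664.84114165 -82.2589351 ]
lid 10395 [669. -84.]
remote 1527 [483.93524  -52.90344   17.900219]
[[430.0, -39.0], [431.0, -77.0], [549.0, -75.0], [548.0, -37.0]] ((489.43817138671875, -57.113834381103516), (117.9942398071289, 38.56018829345703), 1.042275071144104)
plate 1270 [573.38742171 -55.69366916  30.34475046] [[541.0, -79.0], [589.0, -92.0], [605.0, -35.0], [557.0, -23.0]]
scene 7604 desk z 0.3257038428364467
wall 866 [667.8860222  -82.91081427]
lid 732 [669. -82.]
remote 220 [487.51984  -51.920395  17.950226]
[[435.0, -77.0], [564.0, -78.0], [565.0, -37.0], [435.0, -36.0]] ((499.515869140625, -57.041812896728516), (40.269920349121094, 129.7057647705078), 89.54389953613281)
plate 166 [577.24634533 -55.1810585   30.23394674] [[532.0, -66.0], [576.0, -100.0], [618.0, -46.0], [574.0, -12.0]]
side 5241 desk z 1.4074096258711961
wall 616 [667.4990683  -82.56977599]
lid 255 [670. -81.]
remote 227 [488.44348  -46.19534   18.334608]
[[434.0, -76.0], [571.0, -76.0], [571.0, -34.0], [434.0, -33.0]] ((502.31536865234375, -54.724510192871094), (42.370662689208984, 136.80091857910156), 89.81929016113281)
plate 115 [573.02528014 -55.70860582  31.32221653] [[520.0, -70.0], [588.0, -96.0], [611.0, -38.0], [542.0, -12.0]]
(244, 193) [552. -25.  30.]
(287, 201) [607. -36.  30.]
(280, 240) [596. -92.  30.]
(240, 233) [542. -81.  30.]
(160, 198) [435. -36.  18.]
(160, 226) [428. -76.  18.]
(240, 197) [543. -34.  18.]
[574.76406268 -56.71550472  30.        ]
[527.20150428 -58.93881194   9.        ]
```

Measured poses, which fit the given sizes:
- **Bin:** centre (666,-82), yaw about -0.27.
- **Plate:** (574,-56,30).
- **Remote:** tail at x≈431, head at x≈571, y -77 to -37, parallel to x.

I'll push the remote towards +y using the two spread fingertips on its long side. The hand's current orientation suits this.

Careful with the scale: shifts go in shares of 50 mm and turns go in shares of pi/2 rad. That gives: 40 mm is 0.8, -33 mm is -0.66.

Request:
{"name": "advance", "arguments": {"motion": [[[-0.4,-0.66,0,0,0,0,60],[-0.4,-0.66,0,0,0,0,60],[-0.4,-0.66,0,0,0,0,60],[-0.4,-0.66,0,0,0,0,60],[-0.44,-0.66,0,0,0,0,60],[0,0,0.8,0,0,0,60],[0,0,0.8,0,0,0,60],[0,0,0.8,0,0,0,60],[0,0,0.8,0,0,0,60],[0,0,0.6,0,0,0,60],[0,0,0.3,0,0,0,60],[0,0,0,0,0,0,60]]]}}

```text
clock: 2.2
eef_pos: [483.7, -101.7, 24.4]
tool_rot: [-3.138, -0.001, 1.571]
force: [-0.7, 0.8, 0.2]
width: 60.0
gripper_force: 0.0
```

Scaled: 10 mm is 0.2, 6 mm is 0.12.

Request:
{"name": "advance", "arguments": {"motion": [[[0,0,0.2,0,0,0,60],[0,0,0.12,0,0,0,60],[0,0,0.06,0,0,0,60],[0,0,0,0,0,0,60]]]}}

```text
clock: 2.6
eef_pos: [485.2, -102.0, 7.4]
tool_rot: [3.141, 0.0, 1.571]
force: [-0.0, 0.4, -0.4]
width: 59.8
gripper_force: 0.0
```

Run:
```python
from h import *
im,d=cams.get_image('side'); cv2.imwrite('pics/side1.png',cv2.resize(im[180:240,290:390],(800,480),interpolation=2))
```

```text
(no output)
```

View pics/side1.png

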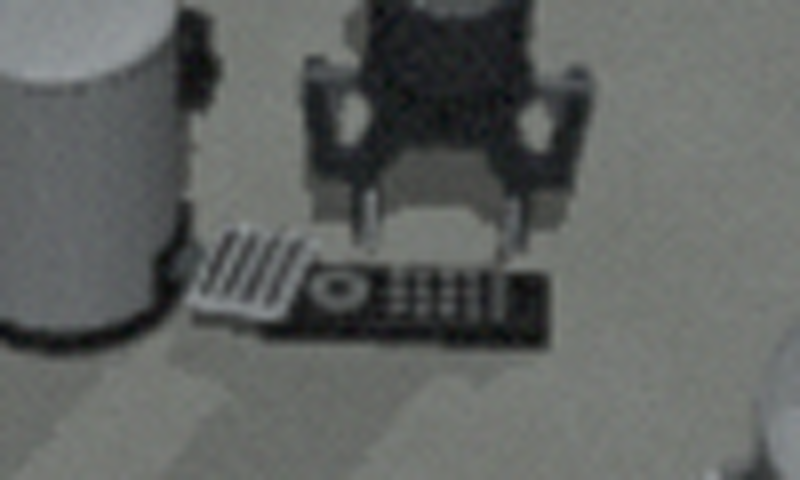

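Both fingertips stand on the remote's far long side (spanning crop px x 360–515), clear of the pedal. I'll lower slightly and push.

Scaled: 3 mm is 0.06.

Request:
{"name": "advance", "arguments": {"motion": [[[0,0,0.06,0,0,0,60],[0,0,0.06,0,0,0,60],[0,0,0,0,0,0,60]]]}}

```text
clock: 2.95
eef_pos: [484.9, -101.9, 1.1]
tool_rot: [-3.141, -0.0, 1.571]
force: [-1.0, -0.8, -0.3]
width: 60.2
gripper_force: 0.0
```

Request:
{"name": "advance", "arguments": {"motion": [[[0.12,0,0,0,0,0,60],[0.12,0,0,0,0,0,60],[0.12,0,0,0,0,0,60],[0.12,0,0,0,0,0,60],[0.12,0,0,0,0,0,60],[0,0,0,0,0,0,60]]]}}

```text
clock: 3.55
eef_pos: [485.3, -70.4, 1.6]
tool_rot: [-3.141, -0.001, 1.573]
force: [-0.0, 0.1, -0.7]
width: 60.0
gripper_force: 0.0
```

Scaled: 7 mm is 0.14, 5 mm is 0.1.

Request:
{"name": "advance", "arguments": {"motion": [[[0.14,0,0,0,0,0,60],[0.14,0,0,0,0,0,60],[0.14,0,0,0,0,0,60],[0.14,0,0,0,0,0,60],[0.14,0,0,0,0,0,60],[0.14,0,0,0,0,0,60],[0.14,0,0,0,0,0,60],[0.14,0,0,0,0,0,60],[0.1,0,0,0,0,0,60],[0,0,0,0,0,0,60]]]}}

```text
clock: 4.55
eef_pos: [485.3, -9.8, 1.5]
tool_rot: [-3.141, -0.001, 1.572]
force: [-0.1, -0.1, -0.6]
width: 59.8
gripper_force: 0.0
```

Run:
```python
from h import *
im,d=cams.get_image('side'); cv2.imwrite('pics/side2.png',cv2.resize(im[170:270,270:400],(780,600),interpolation=2))
for t in('remote','remote_middle'):
  for q in models.mark_of(t,'side'): print(t,q,wz('side',*q['position'],0))
```

```text
remote {'position': [320.6, 277.6], 'confidence': 0.74} [557.91735971 221.00974971   0.        ]
remote {'position': [318.6, 235.7], 'confidence': 0.57} [578.90141204  29.98851725   0.        ]
remote_middle {'position': [304.8, 265.1], 'confidence': 0.88} [616.30551675 171.19382896   0.        ]
remote_middle {'position': [337.2, 232.9], 'confidence': 0.67} [510.70526459  11.2544408    0.        ]
```

View pics/side2.png

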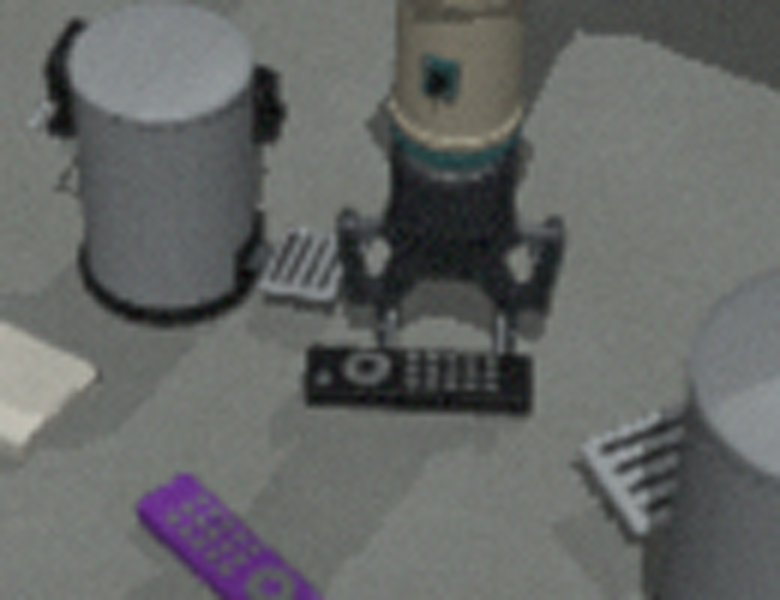

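The remote is fully clear of the pedal: its head is at about crop px (305,375) and the plate at (305,265). The bin hasn't moved. Next: retract, yaw, lean the hand back away from the lid, and shut the fingers.

Scaled: -40 mm is -0.8, -35 mm is -0.7, -0.135 rad is -0.0859.

Request:
{"name": "advance", "arguments": {"motion": [[[-0.16,0,0,0,0,0,60],[0,0,-0.5,0,0,0,60],[0,0,-0.8,0,0,0,60],[0,0,-0.7,0,0,0,0],[0,0,0,0,0,0.0859,0],[0,0,0,0,0,0.0859,0],[0,0,0,-0.0859,0,0,0],[0,0,0,-0.0859,0,0,0],[0,0,0,-0.0859,0,0,0],[0,0,0,0,0,0,0],[0,0,0,0,0,0,0]]]}}

```text
clock: 5.8
eef_pos: [474.4, -33.1, 98.5]
tool_rot: [2.981, 0.046, 1.291]
force: [-0.2, -0.2, 1.1]
width: 0.0
gripper_force: 0.0
```

Create go.py:
```python
from h import *
import sys
s=read_state(); R=Ro.from_euler('xyz',s['tool_rot']).as_matrix(); t=np.array(eval(sys.argv[1]))
print(s['eef_pos'],'tool d',np.round(R.T@(t-s['eef_pos']),1),'\n',np.round(R,3), 'up10:',np.round(R.T@[0,0,10],2))
```

```bash
python3 go.py '[577,-58,62]'
```

```text
[474.37679088 -33.08303829  98.46750632] tool d [ 6.1 98.3 52.7] 
 [[ 0.276  0.951  0.141]
 [ 0.96  -0.266 -0.088]
 [-0.046  0.16  -0.986]] up10: [-0.46  1.6  -9.86]
```

Scaled: 30 mm is 0.6, 10 mm is 0.2.

```bash
python3 -c "
from h import *
print(read_state()['qpos'])"
```

```text
[ 0.01504576  0.5735772  -0.10717226  2.2451475   0.69686366  0.24445994
 -1.01896925]
```

Request:
{"name": "advance", "arguments": {"motion": [[[0.1,0.6,0.2,0,0,0,0],[0,0.6,0.2,0,0,0,0]]]}}

```text
clock: 6.0
eef_pos: [536.7, -44.9, 88.3]
tool_rot: [2.981, 0.045, 1.292]
force: [0.5, -0.3, -0.7]
width: 0.3
gripper_force: 0.0
```

```bash
python3 go.py '[577,-58,75]'
```

```text
[536.70730193 -44.88798702  88.28904618] tool d [-0.9 39.7 20. ] 
 [[ 0.275  0.951  0.142]
 [ 0.96  -0.265 -0.087]
 [-0.045  0.16  -0.986]] up10: [-0.45  1.6  -9.86]
```

Scaled: 20 mm is 0.4, -0.1 rad is -0.0637.

Request:
{"name": "advance", "arguments": {"motion": [[[0,0.4,0,0,0,0,0],[0,0,0,-0.0637,-0.0191,0,0],[0,0,0,-0.0637,-0.0191,0,0],[0,0,0,0,0,0,0]]]}}

```text
clock: 6.4
eef_pos: [554.3, -56.8, 90.1]
tool_rot: [2.865, 0.098, 1.279]
force: [-1.0, -0.4, -0.4]
width: -0.1
gripper_force: 0.0
```

```bash
python3 go.py '[577,-58,62]';  python3 -c "
from h import *
print(read_state()['qpos'])"
```

```text
[554.30688415 -56.80846121  90.0962595 ] tool d [ 8.1 13.7 32.4] 
 [[ 0.286  0.929  0.235]
 [ 0.953 -0.251 -0.168]
 [-0.097  0.272 -0.957]] up10: [-0.97  2.72 -9.57]
[-0.02440039  0.64576525 -0.05695122  2.13483972  1.03670383  0.25477134
 -1.34084004]
```

Scaled: 16 mm is 0.32, 12 mm is 0.24.

Request:
{"name": "advance", "arguments": {"motion": [[[0.08,0.14,0.32,0,0,0,0],[0.08,0.1,0.24,0,0,0,0],[0,0,0,0,0,0,0]]]}}

```text
clock: 6.7
eef_pos: [575.7, -57.1, 65.2]
tool_rot: [2.865, 0.096, 1.277]
force: [-0.1, -0.2, 0.6]
width: -0.1
gripper_force: 0.0
```

```bash
python3 go.py '[575.5,-57.5,42]';  python3 - <<'E'
from h import *
print(read_state()['qpos'])
im,d=cams.get_image('side'); cv2.imwrite('pics/side3.png',cv2.resize(im[150:250,270:400],(780,600),interpolation=2))
E
```

```text
[575.6543708  -57.08244812  65.2261574 ] tool d [ 1.8 -6.3 22.3] 
 [[ 0.288  0.928  0.235]
 [ 0.953 -0.253 -0.167]
 [-0.096  0.272 -0.958]] up10: [-0.96  2.72 -9.58]
[-0.01644941  0.70978294 -0.06350481  2.08866537  1.10972929  0.24973338
 -1.41122858]
```

View pics/side3.png

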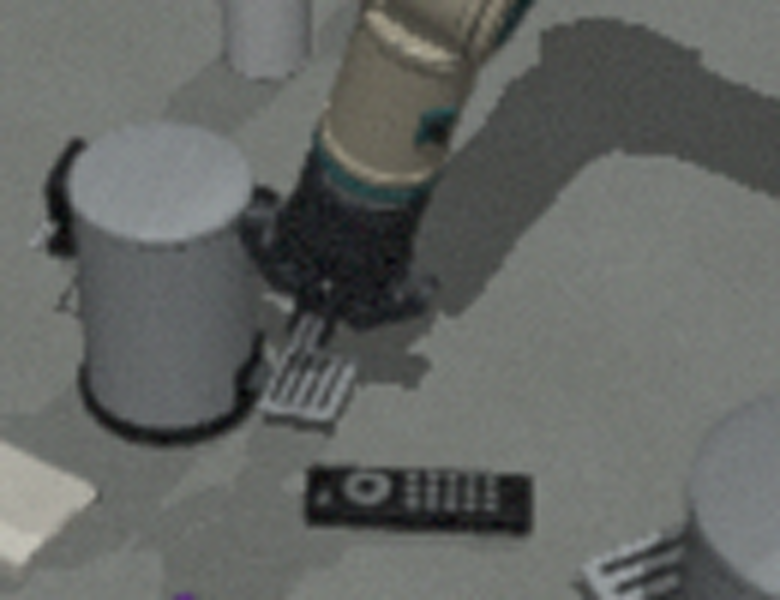

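With the fingers shut, the finger linkage flares towards the bin wall (crop px (265,220)). I'll turn the hand a quarter turn about its own axis so its narrow side faces the bin.

Scaled: -6 mm is -0.12, -4 mm is -0.08, -0.15 rad is -0.0955.

Request:
{"name": "advance", "arguments": {"motion": [[[0,-0.08,-0.12,0,0,-0.0955,0],[0,0,0,0,0,-0.0955,0],[0,0,0,0,0,-0.0955,0],[0,0,0,0,0,-0.0955,0],[0,0,0,0,0,-0.0955,0],[0,0,0,0,0,-0.0955,0],[0,0,0,0,0,-0.0955,0],[0,0,0,0,0,-0.0955,0],[0,0,0,0,0,-0.0955,0],[0,0,0,0,0,-0.0955,0],[0,0,0,0,0,-0.0446,0],[0,0,0,0,0,0,0]]]}}

```text
clock: 7.95
eef_pos: [569.7, -55.6, 71.5]
tool_rot: [-3.041, 0.277, 2.874]
force: [-0.2, -0.7, 0.8]
width: -0.0
gripper_force: 0.0
```

```bash
python3 go.py '[574.5,-57,45]';  python3 -c "
from h import *
print(read_state()['qpos'])"
```

```text
[569.73693039 -55.62424842  71.50829744] tool d [ 2.5  2.6 26.7] 
 [[-0.928  0.289  0.236]
 [ 0.254  0.952 -0.168]
 [-0.273 -0.096 -0.957]] up10: [-2.73 -0.96 -9.57]
[ 0.19359957  0.71972312 -0.38283578  2.0965861   1.31804944  0.44961223
 -0.02074448]
```

Scaled: 9 mm is 0.18, 8 mm is 0.16.

Request:
{"name": "advance", "arguments": {"motion": [[[0.02,0.02,0.18,0,0,0,0],[0.02,0.02,0.18,0,0,0,0],[0.01,0.012,0.16,0,0,0,0],[0,0,0,0,0,0,0]]]}}

```text
clock: 8.35
eef_pos: [574.0, -56.7, 44.7]
tool_rot: [-3.041, 0.276, 2.873]
force: [0.7, 0.4, 0.2]
width: 0.1
gripper_force: 0.0
```

Request:
{"name": "advance", "arguments": {"motion": [[[0.016,0.006,0.058,0,0,0,0],[0.016,0.006,0.058,0,0,0,0],[0.01,0.004,0.038,0,0,0,0],[0,0,0,0,0,0,0]]]}}

```text
clock: 8.75
eef_pos: [574.5, -56.3, 37.0]
tool_rot: [-3.042, 0.277, 2.875]
force: [-1.1, -0.3, -0.6]
width: 0.0
gripper_force: 0.0
```

Request:
{"name": "advance", "arguments": {"motion": [[[0.01,0.004,0.038,0,0,0,0],[0.01,0.004,0.038,0,0,0,0],[0,0,0,0,0,0,0]]]}}

```text
clock: 9.05
eef_pos: [574.8, -56.2, 33.1]
tool_rot: [-3.042, 0.277, 2.875]
force: [-0.7, 0.3, 1.1]
width: -0.1
gripper_force: 1.0
```

Run:
```python
from h import *
im,d=cams.get_image('side'); cv2.imwrite('pics/side4.png',cv2.resize(im[150:250,270:400],(780,600),interpolation=2))
```

```text
(no output)
```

View pics/side4.png

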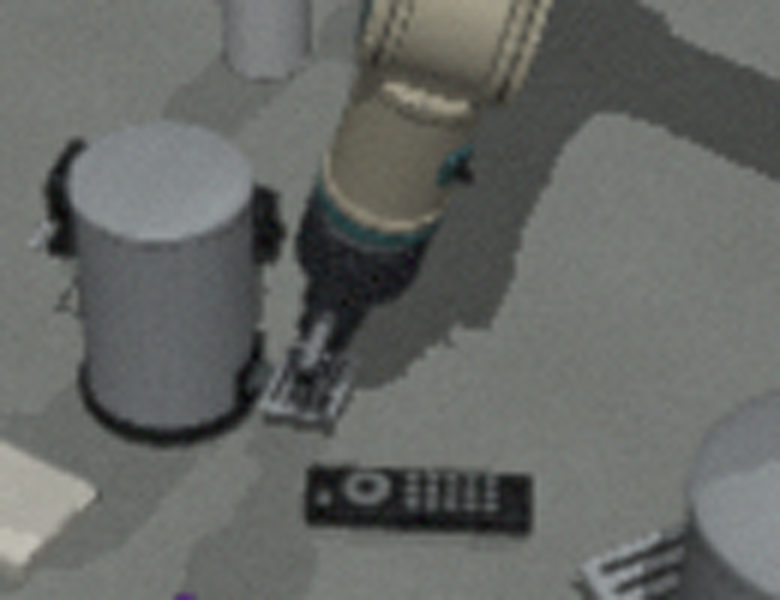

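The fingertips are just touching the pedal plate (crop px (315,375)) and the hand is clear of the wall and lid. Now I'll press in small steps.

Scaled: 1.9 mm is 0.038, 0.5 mm is 0.01.

Request:
{"name": "advance", "arguments": {"motion": [[[0.01,0.004,0.038,0,0,0,0],[0.01,0.004,0.038,0,0,0,0],[0,0,0,0,0,0,0]]]}}

```text
clock: 9.4
eef_pos: [574.5, -56.1, 29.4]
tool_rot: [-3.042, 0.277, 2.875]
force: [-2.4, 1.1, 6.5]
width: -0.3
gripper_force: 3.0
```

Request:
{"name": "advance", "arguments": {"motion": [[[0.01,0.004,0.038,0,0,0,0],[0.01,0.004,0.038,0,0,0,0],[0.01,0.004,0.038,0,0,0,0],[0,0,0,0,0,0,0]]]}}

```text
clock: 9.8
eef_pos: [574.2, -56.0, 23.3]
tool_rot: [-3.042, 0.276, 2.875]
force: [-3.6, 0.4, 6.1]
width: 0.5
gripper_force: 2.9
```

Request:
{"name": "advance", "arguments": {"motion": [[[0.006,0.002,0.038,0,0,0,0],[0.01,0.004,0.038,0,0,0,0],[0,0,0,0,0,0,0]]]}}

```text
clock: 10.1
eef_pos: [574.3, -56.0, 19.2]
tool_rot: [-3.042, 0.276, 2.875]
force: [-4.6, 0.9, 6.2]
width: 0.1
gripper_force: 2.7
```

Scaled: 1.4 mm is 0.028, 1 mm is 0.02.

Request:
{"name": "advance", "arguments": {"motion": [[[0.016,0.004,0.028,0,0,0,0],[0.012,0.002,0.02,0,0,0,0],[0,0,0,0,0,0,0]]]}}

```text
clock: 10.4
eef_pos: [574.3, -56.1, 16.8]
tool_rot: [-3.042, 0.277, 2.875]
force: [-2.6, 0.5, 5.8]
width: -0.1
gripper_force: 2.6
```

Run:
```python
from h import *
s=read_state()
im,d=cams.get_image('side'); cv2.imwrite('pics/side5.png',cv2.resize(im[110:245,250:430],(800,600),interpolation=2))
p=cloud('side',im,d); b=p[(np.hypot(p[:,0]-666,p[:,1]+82)<75)&(p[:,2]>40)&(p[:,2]<145)]
print(np.round(cv2.minEnclosingCircle(np.float32(b[:,:2]))[0]))
q=p[(np.hypot(p[:,0]-700,p[:,1]+82)<120)&(p[:,2]>175)]; print('top z',np.percentile(q[:,2],[50,90,99]))
```

```text
[673. -83.]
top z [248.35897    265.39552131 268.90125102]
```

View pics/side5.png

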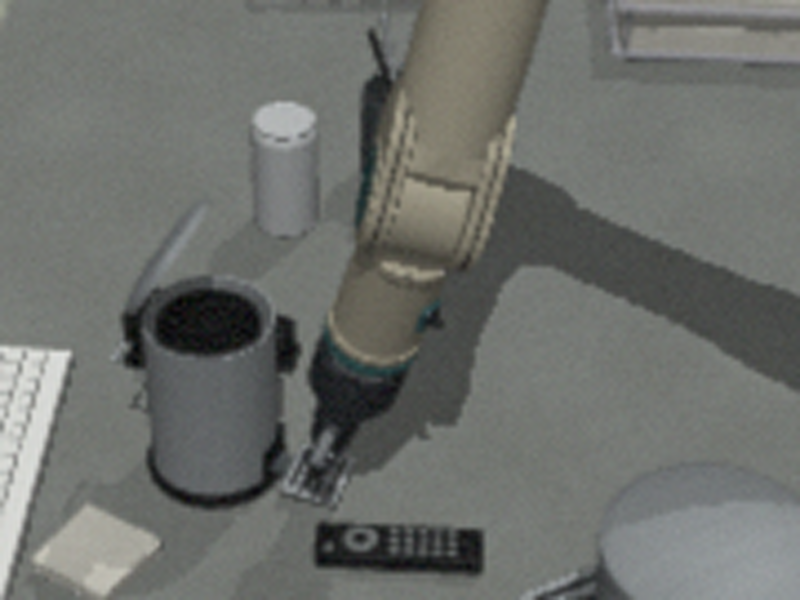

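The lid now stands open (from crop px (130,300) up to (205,205), top about 269 mm) and the bin is upright. I'll press slightly further to seat the pedal on its stop.

Scaled: 1 mm is 0.02, 0.3 mm is 0.006.

Request:
{"name": "advance", "arguments": {"motion": [[[0.006,0.002,0.02,0,0,0,0],[0,0,0,0,0,0,0]]]}}

```text
clock: 10.65
eef_pos: [574.4, -56.1, 15.7]
tool_rot: [-3.042, 0.277, 2.875]
force: [-2.7, 1.1, 5.4]
width: -0.0
gripper_force: 2.5
```

Request:
{"name": "advance", "arguments": {"motion": [[[0.006,0.002,0.016,0,0,0,0],[0,0,0,0,0,0,0],[0,0,0,0,0,0,0],[0,0,0,0,0,0,0]]]}}

```text
clock: 11.05
eef_pos: [574.5, -56.1, 14.8]
tool_rot: [-3.042, 0.277, 2.875]
force: [-1.5, 0.3, 4.4]
width: -0.2
gripper_force: 2.5
```

Scaled: 0.8 mm is 0.016, 0.3 mm is 0.006.

Request:
{"name": "advance", "arguments": {"motion": [[[0.006,0.002,0.016,0,0,0,0],[0,0,0,0,0,0,0],[0,0,0,0,0,0,0]]]}}

```text
clock: 11.35
eef_pos: [574.5, -56.1, 14.4]
tool_rot: [-3.042, 0.278, 2.875]
force: [-3.0, 0.3, 8.7]
width: 0.2
gripper_force: 4.6
```

Run:
```python
from h import *
for n in('side','scene'):
    im,d=cams.get_image(n); p=cloud(n,im,d)
    x=(p[:,0]-666)*.964-(p[:,1]+82.5)*.267; y=(p[:,0]-666)*.267+(p[:,1]+82.5)*.964
    m=(p[:,2]>190)&(x>-20)&(x<130)&(abs(y)<50); a=np.polyfit(p[m,2],x[m],1)
    print(n,m.sum(),'lid angle',np.arctan2(1,-a[0]),'top',np.percentile(p[m,2],99))
    b=(p[:,2]>40)&(p[:,2]<140)&(np.hypot(p[:,0]-666,p[:,1]+82)<70)
    from scipy.optimize import least_squares
    print('wall',least_squares(lambda q:np.hypot(p[b,0]-q[0],p[b,1]-q[1])-55,[666,-82],loss='soft_l1',f_scale=3).x)
```

```text
side 102 lid angle 1.2187439286794735 top 277.29682717076827
wall [667.02719653 -81.16016461]
scene 723 lid angle 1.120558464181673 top 273.89617549930756
wall [669.84375847 -82.64378562]
```

The pedal is on its stop (8.7 N, lid about 1.15 rad) and the bin has moved less than about 2 mm. Handing in.

```bash
python3 -c "
from h import *
print(ctrl.finish_job(), read_state()['force'])"
```

```text
the job is handed in; nothing more can be done
the job is handed in; nothing more can be done
```

I pushed the remote clear of the pedal and handed the job in with the fingertips holding the pedal down on its stop at about 9 N. The lid is fully open at about 1.15 rad and the bin is upright, within a few mm of where it started; no verdict was shown.

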